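# Sweep used filters and fittings into the catch tray

## Task

Take the hand pusher and sweep the two used syringe filters and the two tube fittings lying on the bench into the open-fronted steel catch tray until all four lie past its entry ramp; only the pusher may touch them, not the gripper. Then stand the pusher upright on the bench, clear of the tray, and let go. Leave the beaker, the bottle and the timer where they stand.

Things in the scene. Friction and masses are not known exactly. Their poses are not given: they have to be found in the camera images.
- catch_tray: steel catch tray screwed to the bench (immovable), open in front. Origin on the bench at the middle of its mouth's front edge; y points into the tray, x along the mouth. Inside 176 mm wide, 160 mm deep; walls 34 mm high, 3 mm thick, side walls start at y = 15 mm. Flat lugs, 6 mm high at most, stick out to x = +-112 mm at y = 80 to 120 mm.
- tray_floor (a point): point on the tray's flat floor, midway across, 95 mm behind the front edge. The floor is 3 mm above the bench; a full-width ramp rises to it over the first 30 mm behind the front edge. At the start the pieces lie on the bench 30 to 115 mm in front of the mouth, within 50 mm of the tray's centre line (centres).
- pusher: hand pusher standing on the bench on its flat foot, about 0.28 kg. Origin on its underside below the grip; z up. Foot 114 mm (x) by 44 mm, 8 mm thick, from y = -27 to +17 mm. Upright blade 34 mm high, pushing face at y = +18 mm, facing +y; both ends bend forward into short wings reaching y = +29 mm, 139 mm wide over all.
- pusher_grip (a point): where to hold the pusher: 78 mm above its origin, in the middle of the grey upright grip, which is 66 mm wide (pusher's x), 20 mm thick (y) and reaches up to 100 mm. Take it from above with the fingers closing across its thickness.
- filter_a: white syringe filter: a 26 mm disc lying flat on the bench with a short stub on top, 14 mm high, 12 g; origin at the centre of its underside. Slides when pushed.
- filter_b: white syringe filter: a 26 mm disc lying flat on the bench with a short stub on top, 14 mm high, 12 g; origin at the centre of its underside. Slides when pushed.
- fitting_a: beige finger-tight tube fitting lying on its side: knurled head and threaded nose, 29 mm long along its own y, 10 mm wide, 9 mm high, 12 g; origin under its middle. May roll when pushed.
- fitting_b: beige finger-tight tube fitting lying on its side: knurled head and threaded nose, 29 mm long along its own y, 10 mm wide, 9 mm high, 12 g; origin under its middle. May roll when pushed.
- beaker: small clear beaker, 50 mm across, 58 mm high, left of the tray; bystander. Origin at the centre of its underside.
- bottle: clear 100 ml bottle with a blue cap, 57 mm across, 111 mm high, at the back of the bench; bystander. Origin at the centre of its underside.
- timer: flat digital timer, 62 x 66 x 16 mm, to the right of the pusher; bystander. Origin at the centre of its underside.

How it is judged:
By the outcome, as a careful person would: the job done as asked, in the order asked, and still so for the second after the job is handed in, with the robot touching nothing.
It also fails if it takes over 53 s, if anything falls off the work surface, if the arm or the gripper's body presses on something with over 40 N, if the wrist force passes 120 N, or if a joint passes its speed limit or range.

## Robot

A 6-joint arm with a two-finger parallel gripper is mounted at the origin on a cart in front of the work surface, level with it; the furniture and walls round the work are solid. World frame = base frame: x ahead of the robot, y to its left, z up, the work surface at z = 0. Lengths are in mm, angles in rad, forces in N, time in s.
With the tool pointing down it reaches from about 350 to 775 mm from the base axis. Payload 7.3 kg.
Tool frame: the origin (TCP) lies on the centre line of the jaws, within the pads' length; the fingertips stand bot.tip_reach ahead of it and the grasp point (between the pads) lies 6 mm ahead of it (bot.tip_reach is the distance from the TCP to the fingertips, in mm); z points along the fingers, y is the direction in which the jaws open and shut (so a half turn about z gives the same grasp; the last joint's range is limited). The gripper opens to 92 mm and grips with 3 to 60 N. Pads are 19 mm wide; open, the fingers measure 130 mm over their backs; the gripper's body (75 mm by 190 mm) begins 47 mm behind the grasp point.
Start: joints at [-1.434, 0.342, 1.524, -0, 1.275, -0.146], TCP at [146.521, -504.157, 251.741] pointing down, gripper open.
Joint ranges: [-2.53, 2.53], [-0.77, 2.02], [0.04, 2.7], [-1, 4.14], [0.28, 2.66], [-3.11, 3.11]. Speed limits (rad/s): [2.57, 2.57, 3.14, 3.14, 3.14, 3.14].

## Interface

Orientations are given as [roll, pitch, yaw] about the fixed x, y, z axes, in that order (R = Rz(yaw) Ry(pitch) Rx(roll)).
In Python, from plant import bot gives the robot as it stands.
- The arm moves only by the tool step_arm, never from a script. Its argument "deltas" is a list of rows, each a list of 6 numbers: the shift along the tool's x, y, z in mm, then the turn, a rotation vector about the tool's x, y, z in rad. A call has 1 to 5 rows; each row is the pose to reach, as a shift and turn from the pose commanded when the call began, along the tool's axes at that moment; what a row does not reach only later rows make up. A row lasts 1/12 s, in which the tool goes at most 41.7 mm and 7.16 degrees, less where a joint would pass 70% of its speed; a pose out of reach is approached as far as the arm can. A call with a gripper value outside its range is refused whole. "fingers" is the finger opening in mm, from 0 to 91.8, set as the call begins (left out, the last holds). The fingers move at their own pace and stop on an object; the grip force is fixed at half the most. Time passes only in rows, so rows that repeat a pose let the fingers close. It gives the time, the measured TCP pose, the force and the opening at its end, in the units of the state.
- bot.get_obs(): the state, without advancing time (a new reading comes with each control period).
- bot.capture(name): name is "scene" or "top" or "wrist"; returns a dict with "color" (400x640x3 uint8, red, green, blue), "fx", "fy", "cx", "cy" (pixels), "R" (3x3) and "t" (3): a world point X has camera coordinates R X + t. Camera axes: x right, y down, z forward; pixel columns grow to the right and rows downward; lengths in mm; the calibration is good to about 2 mm. A picture is of the moment at which its call begins. There is no depth.
- bot.close_job(): hands the job in, once; it reports no verdict.
Trained networks look in a picture, given as the dict that the camera call returned (one of the last four; its "shot" number tells which), for a name from the list of things; names that differ only in an ending like _2 or _b are one class to them, and where a whole thing is asked for, a point or a joint stands for the part that bears it (a point fixed in the world has none). Each returns a list of dicts, best first, with "p" (0 to 1); they miss things now and then, are a little off and sometimes report something else, mostly with a low value. They report only what shows in the picture. A call takes as long as a camera call.
- bot.boxes_of(query, picture): "rect" ([centre column, centre row, width, height] in pixels, round what is visible of it).
The state is a dict: "time": time; "joint_positions": joint angles; "dq": joint speeds; "tau": joint torques, N m; "tool_pos": TCP position; "tcp_rot": TCP orientation; "contact_force": force on the tool from outside, world axes, zero at the start; "moment": the same for the moment, N m; "grip_width": finger opening in mm.
Only numpy, scipy, OpenCV 4.12 (cv2) and the standard library are available. Lean on these libraries where they do the work, as an engineer would, in place of code of your own. Each camera call takes 0.05 s, during which the arm holds its last target. There are 200 camera calls.

## Working session

There is one attempt and no reset: what is moved stays moved. The work goes in short steps, Python scripts to look and compute and a tool call to move; the robot and the scene stay as the last step left them, time stands still between calls to the robot, and variables do not carry over. Pictures are saved under pics/ and viewed, about 8 in all and at most 12, crops included, and the job is handed in when it is done.

Besides the shell and the picture viewer there is one more tool, called after "Request:" as name(argument=value, ...), one argument or row to a line, values as JSON. step_arm: Moves the arm, as the interface text tells. Its arguments: {"type":"object","properties":{"deltas":{"type":"array"},"fingers":{"type":"number"}},"required":["deltas"]}

```bash
mkdir -p pics; ls; cat > h.py <<'E'
import numpy as np, cv2
from plant import bot
def ray(c,u,v,z):
    R=np.array(c["R"]);t=np.array(c["t"])
    d=R.T@np.array([(u-c["cx"])/c["fx"],(v-c["cy"])/c["fy"],1]);o=-R.T@t
    return o+d*(z-o[2])/d[2]
def proj(c,X):
    p=np.array(c["R"])@np.array(X,float)+np.array(c["t"])
    return np.array([c["fx"]*p[0]/p[2]+c["cx"],c["fy"]*p[1]/p[2]+c["cy"]])
def save(c,n,s=1): cv2.imwrite("pics/"+n,cv2.resize(np.ascontiguousarray(c["color"][:,:,::-1]),None,fx=s,fy=s))
E
python3 - <<'E'
from h import *
print({k:np.round(v,3).tolist() if k!='time' else v for k,v in bot.get_obs().items()},bot.tip_reach)
for n in("scene","top"):
    c=bot.capture(n);save(c,n+"1.png",1.25)
    print(n,-np.array(c["R"]).T@np.array(c["t"]))
    for q,z in(("catch_tray",15),("pusher",20),("pusher_grip",78),("filter_a",5),("fitting_a",5),("beaker",30),("bottle",50),("timer",8)):
        for b in bot.boxes_of(q,c)[:3]: print(q,round(b["p"],2),np.round(b["rect"]),np.round(ray(c,*b["rect"][:2],z)))
E
```

```text
pics
{'time': 0.0, 'joint_positions': [-1.434, 0.343, 1.525, 0.0, 1.275, -0.146], 'dq': [0.003, -0.001, -0.001, 0.001, -0.001, 0.0], 'tau': [0.0, -43.124, -24.421, 0.072, 0.056, -0.0], 'tool_pos': [146.478, -503.749, 251.021], 'tcp_rot': [-3.14, -0.0, 0.283], 'contact_force': [0.993, -0.311, -0.287], 'moment': [-0.048, -0.022, -0.035], 'grip_width': 91.81} 25.0
scene [-66.01453017 776.69298166 926.14043273]
catch_tray 0.56 [322. 259.  73.  57.] [464. 112.  15.]
pusher 0.9 [387. 206.  37.  37.] [ 446. -238.   20.]
beaker 0.68 [255. 305.  18.  23.] [489. 375.  30.]
beaker 0.25 [387. 209.  36.  35.] [ 432. -216.   30.]
beaker 0.18 [322. 261.  72.  58.] [453. 128.  30.]
bottle 0.68 [321. 179.  17.  31.] [ 712. -184.   50.]
bottle 0.59 [390. 205.  36.  32.] [ 424. -220.   50.]
timer 0.44 [415. 189.  21.  15.] [ 425. -415.    8.]
timer 0.24 [320. 261.  77.  52.] [469. 116.   8.]
top [ 487.09643604   -2.06645604 1124.93740644]
catch_tray 0.85 [281. 236.  64.  76.] [468. 106.  15.]
pusher 0.65 [392. 253.  18.  44.] [ 426. -220.   20.]
pusher 0.48 [323. 235.  10.   9.] [474. -19.  20.]
pusher 0.45 [346. 213.   9.   6.] [538. -84.  20.]
pusher_grip 0.65 [394. 251.  27.  48.] [ 434. -214.   78.]
filter_a 0.45 [345. 212.   9.   7.] [543. -81.   5.]
filter_a 0.39 [323. 238.  11.  13.] [465. -18.   5.]
fitting_a 0.73 [282. 236.  65.  76.] [466. 104.   5.]
beaker 0.54 [182. 226.  20.  24.] [489. 390.  30.]
bottle 0.55 [381. 155.  27.  28.] [ 709. -180.   50.]
bottle 0.55 [183. 226.  22.  22.] [490. 381.  50.]
timer 0.88 [460. 252.  28.  23.] [ 433. -421.    8.]
timer 0.52 [181. 226.  21.  21.] [489. 400.   8.]
```

```bash
python3 - <<'E'
from h import *
c=bot.capture("top");im=np.ascontiguousarray(c["color"][150:310,220:480,::-1]);cv2.imwrite("pics/t2.png",cv2.resize(im,None,fx=3,fy=3,interpolation=cv2.INTER_CUBIC))
print(c["fx"],c["R"])
E
```

```text
376.9489741833788 [[ 0.02264255 -0.99972766  0.00564938]
 [-0.99613399 -0.02304019 -0.08477165]
 [ 0.08487873 -0.00370809 -0.99638439]]
```

View pics/t2.png

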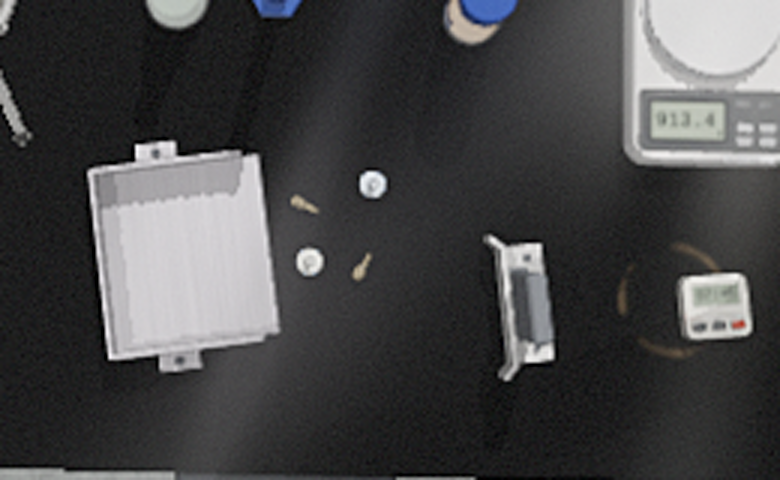

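The top view shows the tray at left with its mouth to the right (crop edge (260,155)–(279,333)). The filters are at (373,184) and (309,262), and the fittings at (304,205) and (362,266). The pusher is near (525,305), facing the tray.

```bash
python3 - <<'E'
from h import *
c=bot.capture("top")
P=lambda u,v,z:print((u,v),np.round(ray(c,220+u/3,150+v/3,z),1))
print("tray back corners top");P(90,170,34);P(110,360,34)
print("mouth ends wall/ floor");P(260,155,34);P(279,333,3);P(262,157,0);P(240,152,34)
print("filters, fittings");P(373,184,10);P(309,262,10);P(304,205,5);P(362,266,5)
print("foot back edge");P(543,242,8);P(553,360,8)
print("grip top");P(527,268,100);P(547,276,100);P(552,343,100);P(537,343,100)
E
```

```text
tray back corners top
(90, 170) [550.2 195.3  34. ]
(110, 360) [369.6 169.4  34. ]
mouth ends wall/ floor
(260, 155) [568.5  31.7  34. ]
(279, 333) [396.1   9.5   3. ]
(262, 157) [569.1  30.7   0. ]
(240, 152) [571.   51.1  34. ]
filters, fittings
(373, 184) [544.2 -79.8  10. ]
(309, 262) [466.2 -18.3  10. ]
(304, 205) [522.1 -12.2   5. ]
(362, 266) [463.4 -70.7   5. ]
foot back edge
(543, 242) [ 491.  -248.4    8. ]
(553, 360) [ 376.4 -258.7    8. ]
grip top
(527, 268) [ 467.  -213.8  100. ]
(547, 276) [ 460.2 -231.9  100. ]
(552, 343) [ 400.5 -236.6  100. ]
(537, 343) [ 400.2 -223.1  100. ]
```

Request:
step_arm(
  deltas=[
    [350,-185,0,0,0,0.19],
    [350,-185,0,0,0,0.19],
    [350,-185,0,0,0,0.19],
    [350,-185,0,0,0,0.19],
    [350,-185,0,0,0,0.19],
  ],
)

```text
time: 1.42
tool_pos: [295.8, -359.2, 251.9]
tcp_rot: [3.141, -0.0, 0.092]
contact_force: [1.1, -0.9, 0.1]
grip_width: 91.5
```

Request:
step_arm(
  deltas=[
    [145,-106,0,0,0,0],
    [145,-106,0,0,0,0],
    [145,-106,0,0,0,0],
    [145,-106,0,0,0,0],
    [145,-106,0,0,0,0],
  ],
)

```text
time: 1.83
tool_pos: [432.5, -238.0, 251.9]
tcp_rot: [-3.141, -0.002, 0.096]
contact_force: [-0.9, -0.1, -0.4]
grip_width: 91.8
```

```bash
python3 - <<'E'
from h import *
o=bot.get_obs();c=bot.capture("wrist");save(c,"w1.png",1.25);np.save("w1.npy",c,allow_pickle=True)
print(o["time"],o["tool_pos"],o["tcp_rot"],-np.array(c["R"]).T@np.array(c["t"]))
print([np.round(proj(c,p)*1.25) for p in([431,-228,100],[431,-228,0],[482,20,0])])
E
```

```text
1.8333 [ 432.48323785 -238.0423752   251.90174921] [-3.14088336e+00 -1.83111354e-03  9.63667284e-02] [ 515.04000606 -229.1527001   385.56156065]
[array([383., 243.]), array([386., 216.]), array([136., 140.])]
```

View pics/w1.png

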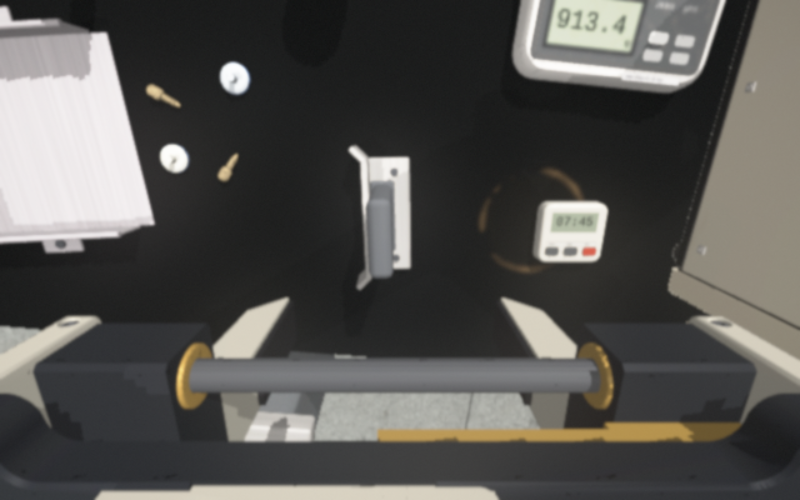

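```bash
python3 - <<'E'
from h import *
c=np.load("w1.npy",allow_pickle=True).item()
P=lambda n,u,v,z:print(n,np.round(ray(c,u/1.25,v/1.25,z),1))
P("foot bk far",409,157,8);P("foot bk near",411,269,8)
P("blade top far wing",351,150,34);P("near wing",360,288,34)
P("grip top near L",370,276,100);P("near R",392,276,100);
P("mouth near",154,223,3);P("mouth far wall",106,34,34);P("lip far",110,40,3)
P("filt a",234,78,8);P("filt b",174,158,8);P("fitA",162,96,5);P("fitB",228,168,5)
P("timer",572,231,16);print(proj(c,[0,0,0]))
im=np.ascontiguousarray(c["color"][110:250,270:350,::-1]);cv2.imwrite("pics/w1c.png",cv2.resize(im,None,fx=4,fy=4,interpolation=cv2.INTER_CUBIC))
E
```

```text
foot bk far [ 492.3 -245.4    8. ]
foot bk near [ 378.2 -259.9    8. ]
blade top far wing [ 494.9 -192.1   34. ]
near wing [ 362.6 -209.3   34. ]
grip top near L [ 402.4 -220.3  100. ]
near R [ 404.1 -237.9  100. ]
mouth near [401.1   8.6   3. ]
mouth far wall [567.4  13.4  34. ]
lip far [567.6  31.8   3. ]
filt a [546.4 -79.7   8. ]
filt b [469.6 -19.8   8. ]
fitA [524.8 -11.5   5. ]
fitB [464.7 -70.1   5. ]
timer [ 436.8 -415.3   16. ]
[152.02606811 408.0708887 ]
```

View pics/w1c.png

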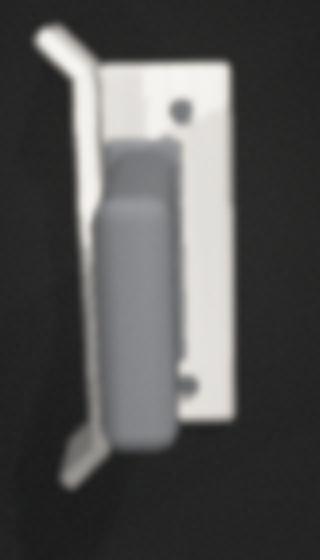

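The wrist view shows the pusher upright, with its foot's back edge at (409,157)–(410,269). That gives an edge of 115 mm (114 expected), yaw ≈ 0.128 and origin ≈ (432.5, -226.5).

Request:
step_arm(
  deltas=[
    [1,-11.5,20,0,0,-0.032],
    [1,-11.5,60,0,0,-0.032],
    [1,-11.5,100,0,0,-0.032],
    [1,-11.5,140,0,0,-0.032],
    [1,-11.5,168,0,0,-0.032],
  ],
)

```text
time: 2.3
tool_pos: [427.8, -229.7, 81.0]
tcp_rot: [-3.14, 0.002, 0.125]
contact_force: [0.2, -0.5, 0.0]
grip_width: 91.8
```

Request:
step_arm(
  deltas=[
    [0,0,0,0,0,0],
    [0,0,0,0,0,0],
    [0,0,0,0,0,0],
    [0,0,0,0,0,0],
    [0,0,0,0,0,0],
  ],
  fingers=0,
)

```text
time: 2.72
tool_pos: [430.3, -231.0, 85.7]
tcp_rot: [3.139, -0.003, 0.125]
contact_force: [-0.1, 0.4, 1.2]
grip_width: 63.0
```

Request:
step_arm(
  deltas=[
    [0,0,0,0,0,0],
    [0,0,0,0,0,0],
    [0,0,0,0,0,0],
    [0,0,0,0,0,0],
    [0,0,0,0,0,0],
  ],
)

```text
time: 3.13
tool_pos: [429.4, -230.2, 83.8]
tcp_rot: [3.141, -0.0, 0.125]
contact_force: [-0.4, -0.0, 0.2]
grip_width: 29.8
```

Request:
step_arm(
  deltas=[
    [0,0,0,0,0,0],
    [0,0,0,0,0,0],
    [0,0,0,0,0,0],
    [0,0,0,0,0,0],
    [0,0,0,0,0,0],
  ],
)

```text
time: 3.55
tool_pos: [429.2, -230.1, 83.4]
tcp_rot: [-3.141, 0.0, 0.125]
contact_force: [-0.4, 0.1, -3.7]
grip_width: 19.8
```

```bash
python3 - <<'E'
from h import *
o=bot.get_obs();c=bot.capture("wrist");save(c,"w2.png",1.25);np.save("w2.npy",c,allow_pickle=True)
print(o["time"],o["tool_pos"],o["tcp_rot"],o["contact_force"],o["grip_width"])
E
```

```text
3.55 [ 429.16577206 -230.10456986   83.44701892] [-3.14132041e+00  4.59740185e-04  1.24823881e-01] [-0.4418085   0.085091   -3.65708396] 19.803888677017735
```

View pics/w2.png

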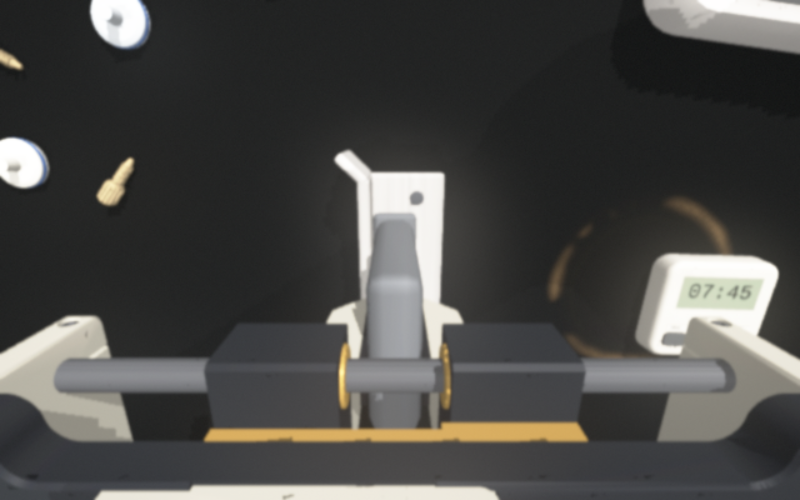

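Gripped at 19.8 mm opening. The far wing tip is at (340,157), the foot's far corner at (444,174), and the nearby pieces show at upper left.

```bash
python3 - <<'E'
from h import *
c=np.load("w2.npy",allow_pickle=True).item()
P=lambda n,u,v,z:print(n,np.round(ray(c,u/1.25,v/1.25,z),1))
P("foot bk far",444,174,8);P("foot back near-ish",440,300,8);P("wing far tip",337,157,34)
P("filt a",117,22,4);P("fitB",116,182,4);P("filt b",20,164,4)
# tray frame
yaw=.13;o=np.array([483,20]);X=np.array([np.cos(yaw),np.sin(yaw)]);Y=np.array([-X[1],X[0]])
for n,p in dict(fa=(546,-80),fb=(469,-19),ta=(524,-12),tb=(464,-70),push=(430,-229),lip1=(401,8.6),lip2=(567.6,31.8),b1=(550,195),b2=(370,169),timer=(435,-418)).items():
    d=np.array(p)-o;print(n,np.round([d@X,d@Y]))
E
```

```text
foot bk far [ 492.4 -248.3    8. ]
foot back near-ish [ 418.5 -258.1    8. ]
wing far tip [ 496.4 -193.7   34. ]
filt a [544.8 -77.2   4. ]
fitB [465.2 -69.1   4. ]
filt b [468.6 -17.9   4. ]
fa [  50. -107.]
fb [-19. -37.]
ta [ 37. -37.]
tb [-31. -87.]
push [ -85. -240.]
lip1 [-83.  -1.]
lip2 [85.  1.]
b1 [ 89. 165.]
b2 [-93. 162.]
timer [-104. -428.]
```

Request:
step_arm(
  deltas=[
    [0,0,-20,0,0,0],
    [23,-19,-20,0,0,0],
    [45,-38,-20,0,0,0],
    [68,-57,-20,0,0,0],
    [90,-76,-20,0,0,0],
  ],
)

```text
time: 4.02
tool_pos: [509.9, -142.7, 103.8]
tcp_rot: [3.141, -0.0, 0.124]
contact_force: [0.1, -0.3, -1.7]
grip_width: 19.8
```

Request:
step_arm(
  deltas=[
    [0,0,0,0,0,0],
    [0,0,10,0,0,0],
    [0,0,18,0,0,0],
    [0,0,18,0,0,0],
    [0,0,18,0,0,0],
  ],
)

```text
time: 4.43
tool_pos: [508.0, -144.1, 84.7]
tcp_rot: [-3.141, 0.002, 0.123]
contact_force: [0.2, 0.2, -2.8]
grip_width: 20.2
```

```bash
python3 - <<'E'
from h import *
o=bot.get_obs();c=bot.capture("wrist");save(c,"w3.png",1.25);np.save("w3.npy",c,allow_pickle=True)
print(o["time"],o["tool_pos"],o["tcp_rot"],o["contact_force"],o["grip_width"])
E
```

```text
4.4333 [ 507.96625676 -144.09348825   84.70513515] [-3.14051120e+00  2.24811663e-03  1.23431911e-01] [ 0.17436857  0.1777193  -2.7662218 ] 20.207498568776828
```

View pics/w3.png

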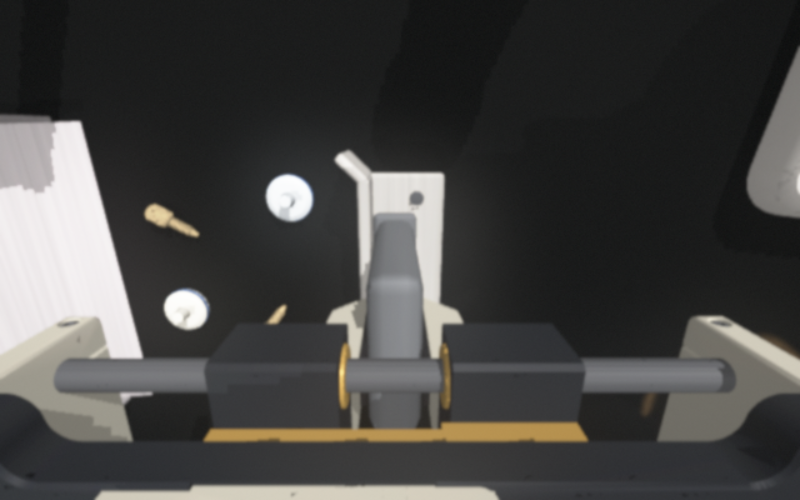

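The wrist view shows the pusher behind filter_a (289,198). The far wing tip at (340,158) is outside the filter's edge. The tray lip runs (80,122)–(140,365).

```bash
python3 - <<'E'
from h import *
c=np.load("w3.npy",allow_pickle=True).item()
g=lambda u,v,z:ray(c,u/1.25,v/1.25,z)
P=lambda n,u,v,z:print(n,np.round(g(u,v,z),1))
P("foot bk far",444,174,9.5);P("foot fr far",372,174,9.5);P("wing far tip",337,157,35.5)
P("filt a",290,200,4);P("filt b",187,312,4);P("fitA",172,221,4);P("fitB tip",284,307,4)
a=g(82,124,3);b=g(125,300,3);P("lip",82,124,3);P("lip",125,300,3);print("lip yaw",np.arctan2(*(a-b)[[1,0]]))
t=bot.capture("top")
im=np.ascontiguousarray(t["color"][190:280,235:345,::-1]);cv2.imwrite("pics/t4.png",cv2.resize(im,None,fx=7,fy=6.5,interpolation=cv2.INTER_CUBIC))
E
```

```text
foot bk far [ 571.1 -162.2    9.5]
foot fr far [ 566.4 -123.7    9.5]
wing far tip [ 575.2 -107.8   35.5]
filt a [545.6 -78.9   4. ]
filt b [467.3 -17.9   4. ]
fitA [525.  -11.9   4. ]
fitB tip [478.2 -77.8   4. ]
lip [572.8  33.5   3. ]
lip [470.3  20.4   3. ]
lip yaw 0.1276885094402971
```

View pics/t4.png

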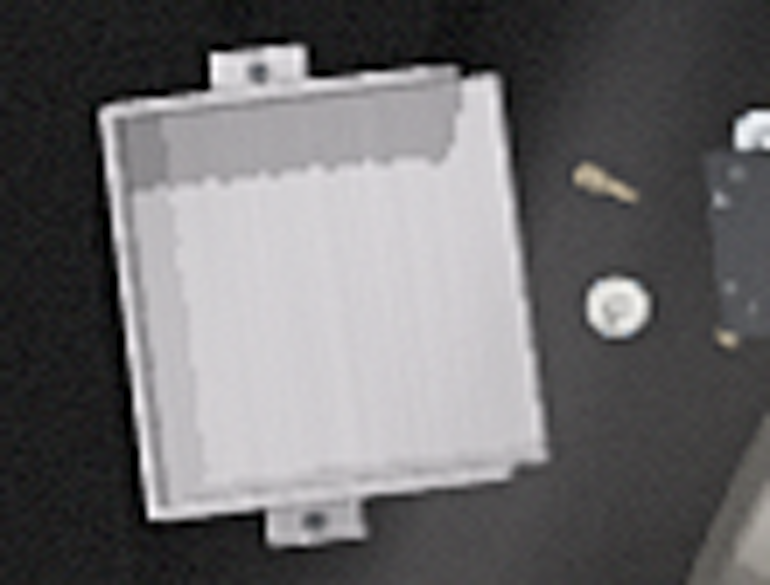

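Request:
step_arm(
  deltas=[
    [0,-11,0,0,0,0],
    [0,-22,0,0,0,0],
    [0,-33,0,0,0,0],
    [0,-44,0,0,0,0],
    [0,-55,0,0,0,0],
  ],
)

```text
time: 4.95
tool_pos: [502.0, -87.4, 85.9]
tcp_rot: [3.142, -0.0, 0.125]
contact_force: [-0.7, -0.1, -2.5]
grip_width: 19.7
```

Request:
step_arm(
  deltas=[
    [0,-11,0,0,0,0],
    [0,-22,0,0,0,0],
    [0,-33,0,0,0,0],
    [0,-44,0,0,0,0],
    [0,-55,0,0,0,0],
  ],
)

```text
time: 5.37
tool_pos: [495.4, -33.3, 85.7]
tcp_rot: [3.141, -0.0, 0.125]
contact_force: [-0.7, -0.5, -3.8]
grip_width: 19.7
```

```bash
python3 - <<'E'
from h import *
o=bot.get_obs();c=bot.capture("wrist");save(c,"w5.png",1.25)
print(o["time"],o["tool_pos"],o["tcp_rot"],o["contact_force"],o["grip_width"])
E
```

```text
5.3667 [495.37808424 -33.28550881  85.74766367] [ 3.14141459e+00 -1.74677272e-04  1.24976678e-01] [-0.72733316 -0.52798677 -3.81455793] 19.656467427122703
```

View pics/w5.png

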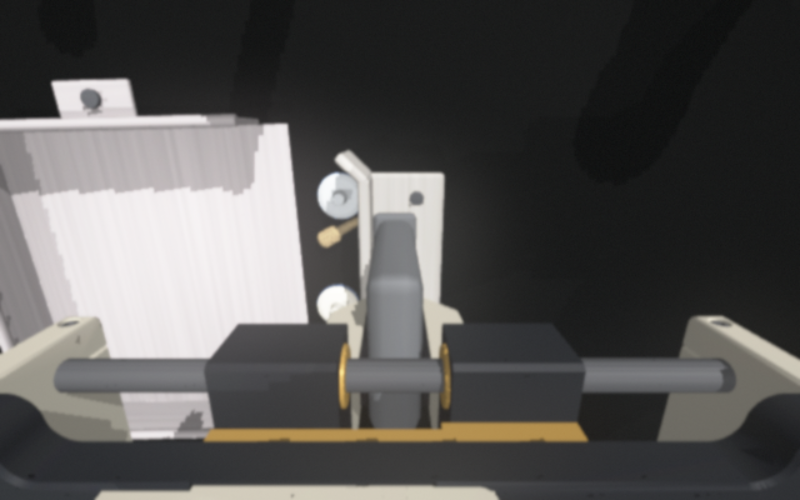

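Filter_a, one fitting and filter_b are collected at the blade ((340,195), (335,235), (337,303)). The wing at (340,158) clears the tray's side wall (row 125).

Request:
step_arm(
  deltas=[
    [0,-11,0,0,0,0],
    [0,-22,-1,0,0,0],
    [0,-33,-2,0,0,0],
    [0,-44,-3,0,0,0],
    [0,-55,-3,0,0,0],
  ],
)

```text
time: 5.83
tool_pos: [489.0, 20.8, 89.3]
tcp_rot: [3.14, -0.001, 0.125]
contact_force: [-0.1, -8.7, 6.4]
grip_width: 19.6
```

Request:
step_arm(
  deltas=[
    [0,-11,0,0,0,0],
    [0,-22,0,0,0,0],
    [0,-33,0,0,0,0],
    [0,-44,0,0,0,0],
    [0,-55,0,0,0,0],
  ],
)

```text
time: 6.25
tool_pos: [483.8, 74.7, 90.4]
tcp_rot: [3.139, -0.006, 0.125]
contact_force: [1.5, -7.0, 7.5]
grip_width: 20.0
```

Request:
step_arm(
  deltas=[
    [0,-6,0,0,0,0],
    [0,-11,0,0,0,0],
    [0,-14,0,0,0,0],
    [0,-15,0,0,0,0],
    [0,-15,0,0,0,0],
  ],
)

```text
time: 6.67
tool_pos: [481.7, 89.7, 90.3]
tcp_rot: [3.14, -0.005, 0.125]
contact_force: [0.3, -5.2, 5.9]
grip_width: 19.4
```

```bash
python3 - <<'E'
from h import *
o=bot.get_obs();c=bot.capture("wrist");save(c,"w6.png",1.25)
print(o["time"],o["tool_pos"],o["tcp_rot"],o["contact_force"],o["grip_width"])
E
```

```text
6.6667 [481.72559621  89.66028174  90.28685559] [ 3.13972834 -0.00516097  0.12502939] [ 0.34503969 -5.17774305  5.88306139] 19.387575227566888
```

View pics/w6.png

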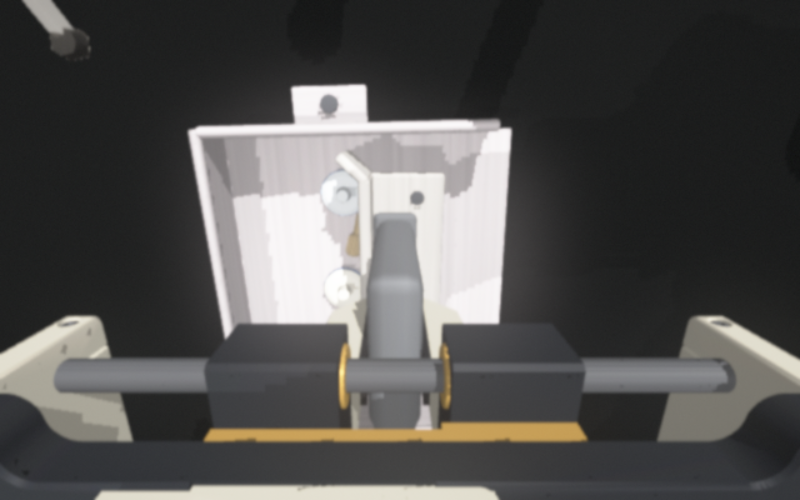

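Filter_a (342,192), one fitting (353,240) and filter_b (343,288) lie well inside the tray ahead of the blade. Fitting_b is hidden by the gripper. I'll back off and look again.

Request:
step_arm(
  deltas=[
    [0,8,-1,0,0,0],
    [0,20,-2,0,0,0],
    [0,40,-15,0,0,0],
    [0,65,-40,0,0,0],
    [0,100,-50,0,0,0],
  ],
)

```text
time: 7.13
tool_pos: [492.5, -9.7, 140.4]
tcp_rot: [-3.141, -0.001, 0.127]
contact_force: [1.8, 0.0, -2.9]
grip_width: 19.5
```

Request:
step_arm(
  deltas=[
    [0,40,0,0,0,0],
    [0,80,0,0,0,0],
    [0,120,0,0,0,0],
    [0,160,0,0,0,0],
    [0,170,0,0,0,0],
  ],
)

```text
time: 7.55
tool_pos: [513.6, -184.4, 138.5]
tcp_rot: [3.139, -0.001, 0.121]
contact_force: [0.6, -0.4, -3.2]
grip_width: 20.2
```

```bash
python3 - <<'E'
from h import *
o=bot.get_obs()
print(o["time"],o["tool_pos"],o["tcp_rot"],o["contact_force"],o["grip_width"])
t=bot.capture("top");w=bot.capture("wrist")
a=cv2.resize(np.ascontiguousarray(t["color"][195:275,240:400]),(800,400),interpolation=cv2.INTER_CUBIC)
b=cv2.resize(np.ascontiguousarray(w["color"][:180]),(700,197))
out=np.zeros((600,800,3),np.uint8);out[:400]=a;out[402:599,:700]=b
cv2.imwrite("pics/c7.png",out[:,:,::-1])
for n,c in(("t",t),("w",w)):
    for q in("filter_a","fitting_a"):
        for d in bot.boxes_of(q,c)[:4]: print(n,q,round(d["p"],2),np.round(d["rect"]),np.round(ray(c,*d["rect"][:2],7)))
E
```

```text
7.55 [ 513.64455378 -184.41070791  138.50429402] [ 3.13904930e+00 -7.42598161e-04  1.20604709e-01] [ 0.61103662 -0.4362195  -3.20145298] 20.195920878127232
t filter_a 0.51 [275. 219.   9.   8.] [516. 125.   7.]
t fitting_a 0.63 [382. 221.  30.  45.] [ 517. -193.    7.]
```

View pics/c7.png

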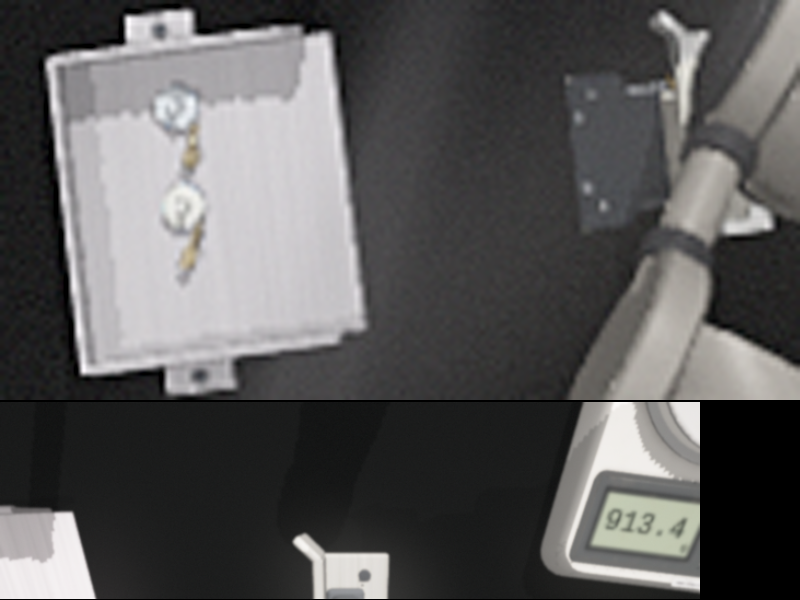

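All four pieces lie together mid-tray at crop (175,107), (190,150), (183,207) and (190,250), well past the ramp. Next I'll bring the pusher back to its free area.

Request:
step_arm(
  deltas=[
    [-27,7,0,0,0,0],
    [-54,14,5,0,0,0],
    [-81,20,20,0,0,0],
    [-81,20,40,0,0,0],
    [-81,20,40,0,0,0],
  ],
)

```text
time: 8.27
tool_pos: [433.1, -206.1, 96.5]
tcp_rot: [-3.138, 0.004, 0.125]
contact_force: [-0.7, 0.3, -2.8]
grip_width: 19.7
```

```bash
python3 - <<'E'
from h import *
o=bot.get_obs();c=bot.capture("wrist")
im=np.ascontiguousarray(c["color"][100:350,200:440,::-1]);cv2.imwrite("pics/w8.png",cv2.resize(im,None,fx=2.4,fy=2.4,interpolation=cv2.INTER_CUBIC))
s=bot.capture("scene");u,v=proj(s,[435,-215,40]).astype(int);print(u,v)
im=np.ascontiguousarray(s["color"][v-45:v+45,u-50:u+50,::-1]);
a=cv2.imread("pics/w8.png");b=cv2.resize(im,None,fx=2.2,fy=2.2,interpolation=cv2.INTER_CUBIC)
out=np.zeros((600,800,3),np.uint8);out[:a.shape[0],:a.shape[1]]=a;out[:b.shape[0],580:580+b.shape[1]]=b;cv2.imwrite("pics/c8.png",out)
print(o["time"],o["tool_pos"],o["tcp_rot"],o["contact_force"],o["grip_width"])
E
```

```text
386 206
8.2667 [ 433.0931747  -206.13698054   96.45839781] [-3.13756685  0.00440617  0.12496403] [-0.73965959  0.30549894 -2.82646459] 19.71254170218176
```

View pics/c8.png

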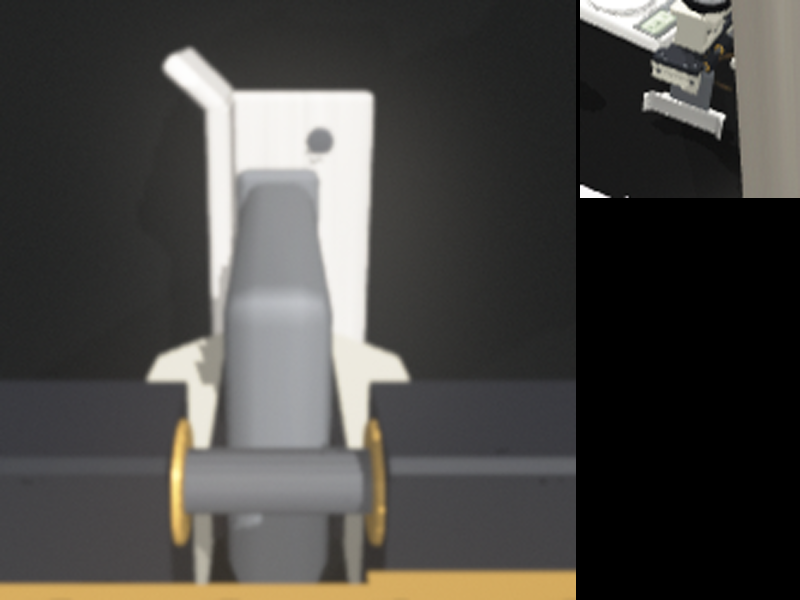

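The pusher sits in the gripper exactly as at the grasp: foot corner at pixel (355,138) against (355,139) before, so no slip or tilt. I'll lower it now.

Request:
step_arm(
  deltas=[
    [0,0,4,0,0,0],
    [0,0,8,0,0,0],
    [0,0,11,0,0,0],
    [0,0,12,0,0,0],
    [0,0,12,0,0,0],
  ],
)

```text
time: 8.78
tool_pos: [435.7, -208.0, 86.5]
tcp_rot: [-3.141, 0.0, 0.125]
contact_force: [-0.5, 0.3, -4.0]
grip_width: 19.5
```

Request:
step_arm(
  deltas=[
    [0,0,1,0,0,0],
    [0,0,1.5,0,0,0],
    [0,0,1.5,0,0,0],
    [0,0,1.5,0,0,0],
  ],
)

```text
time: 9.12
tool_pos: [435.7, -208.3, 85.3]
tcp_rot: [3.141, -0.0, 0.125]
contact_force: [-0.0, 0.3, -3.0]
grip_width: 20.0
```

Request:
step_arm(
  deltas=[
    [0,0,0.5,0,0,0],
    [0,0,1,0,0,0],
    [0,0,1,0,0,0],
    [0,0,1,0,0,0],
  ],
)

```text
time: 9.45
tool_pos: [435.6, -208.2, 84.2]
tcp_rot: [3.142, 0.0, 0.125]
contact_force: [-0.7, 0.3, -2.2]
grip_width: 19.9
```

Request:
step_arm(
  deltas=[
    [0,0,0.5,0,0,0],
    [0,0,1,0,0,0],
    [0,0,1,0,0,0],
    [0,0,1,0,0,0],
  ],
)

```text
time: 9.78
tool_pos: [435.6, -208.2, 83.2]
tcp_rot: [3.142, 0.0, 0.125]
contact_force: [0.7, 0.5, -2.6]
grip_width: 19.7
```

Request:
step_arm(
  deltas=[
    [0,0,0.5,0,0,0],
    [0,0,1,0,0,0],
    [0,0,1,0,0,0],
    [0,0,1,0,0,0],
  ],
)

```text
time: 10.12
tool_pos: [435.8, -208.2, 83.0]
tcp_rot: [3.141, -0.0, 0.125]
contact_force: [-0.6, 2.4, 6.6]
grip_width: 20.0
```

Bench contact felt (+6.6 N), so I'll release.

Request:
step_arm(
  deltas=[
    [0,0,0,0,0,0],
    [0,0,0,0,0,0],
    [0,0,0,0,0,0],
    [0,0,0,0,0,0],
    [0,0,0,0,0,0],
  ],
  fingers=80,
)

```text
time: 10.53
tool_pos: [435.7, -208.3, 82.2]
tcp_rot: [3.141, -0.0, 0.125]
contact_force: [-0.5, 0.1, -0.3]
grip_width: 48.5
```

Request:
step_arm(
  deltas=[
    [0,0,0,0,0,0],
    [0,0,0,0,0,0],
    [0,0,0,0,0,0],
    [0,0,0,0,0,0],
    [0,0,0,0,0,0],
  ],
)

```text
time: 10.95
tool_pos: [435.6, -208.2, 82.2]
tcp_rot: [3.141, -0.0, 0.125]
contact_force: [-0.9, 1.1, 0.2]
grip_width: 78.8
```

Request:
step_arm(
  deltas=[
    [0,0,-20,0,0,0],
    [0,0,-50,0,0,0],
    [0,0,-85,0,0,0],
    [0,0,-120,0,0,0],
    [0,0,-150,0,0,0],
  ],
)

```text
time: 11.37
tool_pos: [435.7, -208.2, 234.5]
tcp_rot: [3.141, -0.001, 0.125]
contact_force: [1.6, 0.4, -0.7]
grip_width: 79.8
```

Request:
step_arm(
  deltas=[
    [0,0,0,0,0,0],
    [-40,40,0,0,0,0],
    [-60,80,0,0,0,0],
    [-60,100,0,0,0,0],
    [-60,100,0,0,0,0],
  ],
)

```text
time: 11.78
tool_pos: [387.3, -320.1, 232.0]
tcp_rot: [3.138, 0.0, 0.121]
contact_force: [-0.2, 0.5, 1.1]
grip_width: 80.2
```

```bash
python3 - <<'E'
from h import *
o=bot.get_obs()
print(o["time"],o["tool_pos"],o["tcp_rot"],o["contact_force"],o["grip_width"])
t=bot.capture("top");w=bot.capture("wrist")
a=cv2.resize(np.ascontiguousarray(t["color"][180:280,160:480]),(800,250),interpolation=cv2.INTER_CUBIC)
b=cv2.resize(w["color"],(544,340))
out=np.zeros((600,800,3),np.uint8);out[:250]=a;out[255:595,:544]=b
cv2.imwrite("pics/c9.png",out[:,:,::-1])
E
```

```text
11.7833 [ 387.34765196 -320.06865274  231.98317192] [3.13832439e+00 2.35538903e-05 1.20591581e-01] [-0.22044577  0.46372727  1.13475677] 80.1986766108857
```

View pics/c9.png

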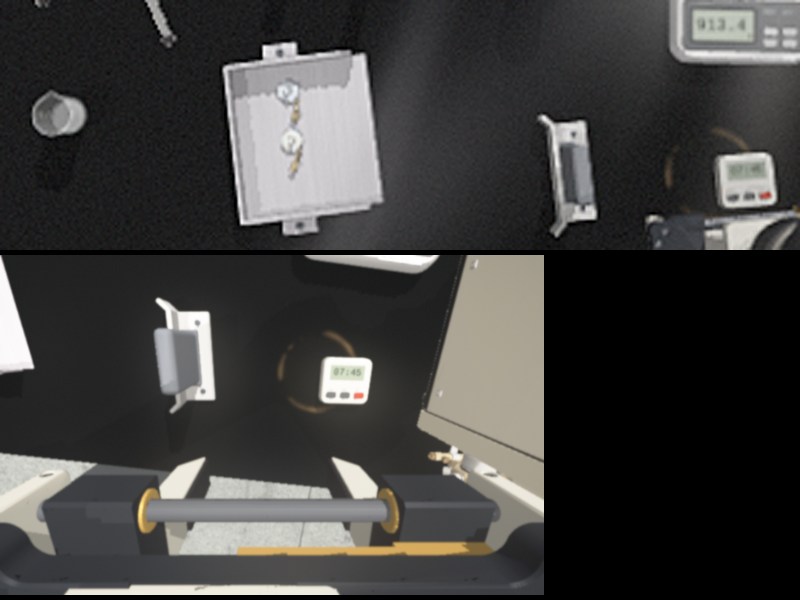

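The pusher stands upright and free at crop (572,175), with four pieces mid-tray at x ≈ 290. The beaker and timer haven't moved, and the gripper is clear. Handing in.

```bash
python3 -c "
from plant import bot
print(bot.close_job(), bot.get_obs()['time'])"
```

```text
the job is handed in; nothing more can be done
the job is handed in; nothing more can be done
```

The job is done and handed in at about 12 s of the 53 s allowed. I swept both filters and both fittings into the tray with the pusher in one straight pass. I then stood the pusher upright on the bench near its starting place, let go and moved the arm clear.

- **Pieces:** The last overhead picture shows all four together around mid-depth in the tray, well past the ramp.
- **Pusher:** It stands upright about 200 mm in front of the tray mouth. I felt bench contact of about 6.6 N before releasing.
- **Bystanders:** The beaker and timer look untouched. The bottle was outside my last crop, but the arm never went near it.
- **Contact forces:** The pusher's underside rubbed the tray lightly during the sweep, with wrist readings of about 6 to 9 N. That was more than I expected at that height. A check afterwards showed the pusher had not slipped or tilted in the gripper.
- **Checks that failed or fell short:** The network detector found only one filter in the tray and mistook the pusher for a fitting. I relied on viewing the pictures for the final count.

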